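# Line up the table condiments by height

## Robot

A 7-joint arm with a two-finger parallel gripper is mounted at the origin on the work surface. World frame = base frame: x ahead of the robot, y to its left, z up, the work surface at z = 0. Lengths are in mm, angles in rad, forces in N, time in s.
With the tool pointing down it reaches from about 425 to 800 mm from the base axis. Payload 8.3 kg.
Tool frame: the origin (TCP) lies at the very end of the fingers, on their centre line; the grasp point (between the pads) lies 19 mm behind it; z points along the fingers, y is the line along which they close (so a half turn about z gives the same grasp; the last joint's range is limited). The gripper opens to 85 mm and grips with 20 to 120 N. Pads are 22 mm wide; open, the fingers measure 114 mm over their backs; the gripper's body (76 mm by 85 mm) begins 54 mm behind the grasp point. The pads swing forward as they close: fully open they stand 13 mm farther back than shut.
Start: joints at [1.16, 0.383, 0.016, 1.37, -0.006, 1.388, -0.046], TCP at [213.055, -587.546, 231.279] pointing down, gripper open.
Joint ranges: [-2.95, 2.95], [-0.25, 2.06], [-1.52, 1.56], [0.18, 2.33], [-1.44, 4.58], [0.02, 2.06], [-3.01, 3.01]. Speed limits (rad/s): [2.39, 2.39, 3.01, 3.01, 3.14, 3.14, 3.14].

## Interface

Orientations are given as a unit quaternion [x, y, z, w].
In Python, from workcell import monitor, get_image, arm gives the robot as it stands.
- The arm moves only by the tool send_rows, never from a script. Its argument "plan" is a list that holds one entry, the list of rows, each a list of 7 numbers: the opening, from 0 (shut) to 1 (fully open), then the shift along the tool's x, y, z in units of 25 mm (1.0 is 25 mm), then the turn, a rotation vector about the tool's x, y, z in units of 6 degrees (1.0 is 6 degrees). A call has 1 to 12 rows; each row is the pose to reach, as a shift and turn from the pose commanded when the call began, along the tool's axes at that moment; what a row does not reach only later rows make up. A row lasts 1/12 s, in which the tool goes at most 41.7 mm and 7.16 degrees, less where a joint would pass 70% of its speed; a pose out of reach is approached as far as the arm can. A call with a gripper value outside its range is refused whole. The fingers move at their own pace and stop on an object; the grip force is fixed at half the most. Time passes only in rows, so rows that repeat a pose let the fingers close. It gives the time, the measured TCP pose, the force, the opening and the grip force at its end, in the units of the state.
- monitor.observe(): the state, without advancing time (a new reading comes with each control period).
- get_image(name): name is "scene" or "top"; returns a dict with "color" (420x560x3 uint8, red, green, blue), "fx", "fy", "cx", "cy" (pixels), "R" (3x3) and "t" (3): a world point X has camera coordinates R X + t. Camera axes: x right, y down, z forward; pixel columns grow to the right and rows downward; lengths in mm; the calibration is good to about 2 mm. A picture is of the moment at which its call begins. There is no depth.
- arm.hand_in(): hands the job in; it is judged then, once.
The state is a dict: "time_s": time; "joint_pos": joint angles; "joint_velocities": joint speeds; "effort": joint torques, N m; "position": TCP position; "eef_rot": TCP orientation; "ft_force": force on the tool from outside, world axes, zero at the start; "wrist_torque": the same for the moment, N m; "opening": finger opening in mm; "finger_force": force on a finger pad.
Only numpy, scipy, OpenCV 4.12 (cv2) and the standard library are available. Lean on these libraries where they do the work, as an engineer would, in place of code of your own. Each camera call takes 0.05 s, during which the arm holds its last target. There are 200 camera calls.

## Task

Get this restaurant table ready for the next guests: put the four condiment containers back on the long tray, one upright in the middle of each round coaster, in order of height from the tallest next to the menu stand down to the shortest next to the napkin box. Set each one down gently, and leave the guest's wooden soup bowl where it stands among them.

Things in the scene. Friction and masses are not known exactly. Their poses are not given: they have to be found in the camera images.
- soy_center (a point): Soy sauce bottle, black glazed stoneware with a wooden cap, the tallest of the four: 112 mm tall. Straight round body 54 mm across from the foot up to 82 mm, narrowing to a cap 38 mm across from 92 mm to the top. Weighs 0.2 to 0.37 kg. Stands upright and loose on the table at the start; this point lies on its axis half-way up, z up along the axis; its turn about the axis does not matter.
- vinegar_center (a point): Vinegar bottle, white glazed ceramic with two blue-grey lines and a black cap: 92 mm tall. Straight round body 50 mm across from the foot up to 66 mm, narrowing to a cap 32 mm across from 75 mm to the top. Weighs 0.15 to 0.29 kg. Stands upright and loose on the table at the start; this point lies on its axis half-way up, z up along the axis; its turn about the axis does not matter.
- pepper_center (a point): Pepper caster, plain light wood, with a domed top with small holes: 72 mm tall. Straight round body 42 mm across from the foot up to 62 mm. Weighs 0.07 to 0.13 kg. Stands upright and loose on the table at the start; this point lies on its axis half-way up, z up along the axis; its turn about the axis does not matter.
- mustard_center (a point): Mustard pot, squat black stoneware with a brown knobbed lid (the lid does not come off): 53 mm tall, the shortest of the four. Straight round body 54 mm across from the foot up to 36 mm; the low lid's knob is 18 mm across. Weighs 0.11 to 0.21 kg. Stands upright and loose on the table at the start; this point lies on its axis half-way up, z up along the axis; its turn about the axis does not matter.
- pad_1: Round cork coaster, 80 mm across and 4 mm thick, at the end of the row nearest the robot's right (lowest y), one of four in a row about 95 mm apart along the fixed wooden tray. It is fixed; origin at the centre of its underside, 10 mm above the table, z up; its top, on which a container stands, is 14 mm above the table. The tray's rim, 57 to 63 mm either side of the row's line, is 17 mm above the table.
- pad_2: Round cork coaster, 80 mm across and 4 mm thick, second from the robot's right, one of four in a row about 95 mm apart along the fixed wooden tray. It is fixed; origin at the centre of its underside, 10 mm above the table, z up; its top, on which a container stands, is 14 mm above the table. The tray's rim, 57 to 63 mm either side of the row's line, is 17 mm above the table.
- pad_3: Round cork coaster, 80 mm across and 4 mm thick, third from the robot's right, one of four in a row about 95 mm apart along the fixed wooden tray. It is fixed; origin at the centre of its underside, 10 mm above the table, z up; its top, on which a container stands, is 14 mm above the table. The tray's rim, 57 to 63 mm either side of the row's line, is 17 mm above the table.
- pad_4: Round cork coaster, 80 mm across and 4 mm thick, at the end of the row nearest the robot's left (highest y), one of four in a row about 95 mm apart along the fixed wooden tray. It is fixed; origin at the centre of its underside, 10 mm above the table, z up; its top, on which a container stands, is 14 mm above the table. The tray's rim, 57 to 63 mm either side of the row's line, is 17 mm above the table.
- menu_stand: Menu stand: an upright paper card, 96 mm wide and 6 mm thick, in a dark wooden foot 110 x 40 mm; 155 mm tall, fixed, card square to the row (thin along it). It stands just off one end of the tray, about 120 mm from the middle of the nearest coaster; which end changes from start to start, and a wooden box of white napkins (130 x 90 x 60 mm) stands off the other end. Origin at the centre of its foot on the table.
- soup_bowl: Not to be moved: a brown wooden soup bowl, empty, 112 mm across the rim and 66 mm tall, 0.16 kg, loose on the table among the containers. Origin at the centre of its underside, z up. Other empty dishes stand farther off: on the bamboo mat nearer the robot a rice bowl 72 mm tall and a flat dish 20 mm tall, and beyond the tray a small dish 26 mm tall.
Not all that is in view belongs to the job. Leave any red or turquoise look-alike of the part that bears mustard_center alone.

How it is judged (in metres and radians):
At the end, for the whole second after the job is handed in: Counting from the coaster beside the menu stand, the soy bottle, vinegar bottle, pepper caster and mustard pot stand on the four coasters in that order, each with its axis within 13 mm of its coaster's centre, upright within 0.1 rad, resting on the coaster, at rest (((horizontal distance between menu_stand and pad_1 below 0.2 m and horizontal distance between soy_center and pad_1 below 0.013 m and horizontal distance between vinegar_center and pad_2 below 0.013 m and horizontal distance between pepper_center and pad_3 below 0.013 m and horizontal distance between mustard_center and pad_4 below 0.013 m) or (horizontal distance between menu_stand and pad_4 below 0.2 m and horizontal distance between soy_center and pad_4 below 0.013 m and horizontal distance between vinegar_center and pad_3 below 0.013 m and horizontal distance between pepper_center and pad_2 below 0.013 m and horizontal distance between mustard_center and pad_1 below 0.013 m)) and angle between each of soy_center, vinegar_center, pepper_center, mustard_center's own z axis and vertical below 0.1 rad and height (world z) of soy_center below 0.076 m and height (world z) of vinegar_center below 0.066 m and height (world z) of pepper_center below 0.056 m and height (world z) of mustard_center below 0.0465 m and linear speed of each of soy, vinegar, pepper, mustard below 0.02 m/s); the robot touches nothing.
It fails at once if the soup bowl is moved by more than 25 mm (distance of soup_bowl from where it was at the start of the episode above 0.025 m).
It fails at once if a container is pressed or slammed on a coaster with more than 40 N (contact force between any of pad_1, pad_2, pad_3, pad_4 and anything else above 40 N).
It fails at once if a container is dropped from more than about 10 mm, thrown or knocked over (moves faster than 0.45 m/s while the fingers do not hold it) ((linear speed of soy above 0.45 m/s and contact force between soy and the fingers below 0.3 N) or (linear speed of vinegar above 0.45 m/s and contact force between vinegar and the fingers below 0.3 N) or (linear speed of pepper above 0.45 m/s and contact force between pepper and the fingers below 0.3 N) or (linear speed of mustard above 0.45 m/s and contact force between mustard and the fingers below 0.3 N)).
It also fails if it takes over 120 s, if anything falls off the work surface, if the arm or the gripper's body presses on something with over 40 N, if the wrist force passes 120 N, or if a joint passes its speed limit or range.

## Working session

There is one attempt and no reset: what is moved stays moved. The work goes in short steps, Python scripts to look and compute and a tool call to move; the robot and the scene stay as the last step left them, time stands still between calls to the robot, and variables do not carry over. Pictures are saved under pics/ and viewed, at most 14 in all, crops included, and the job is handed in when it is done.

Besides the shell and the picture viewer there is one more tool, called after "Emit:" as name(argument=value, ...) on one line, values as JSON. send_rows: Moves the arm, as the interface text tells. Its arguments: {"type":"object","properties":{"plan":{"type":"array","items":{"type":"array","items":{"type":"array","items":{"type":"number"}}}}},"required":["plan"]}

```bash
mkdir -p pics
python3 - <<'E'
from workcell import monitor, get_image, arm
import cv2,numpy as np
for n in("scene","top"):
    d=get_image(n);cv2.imwrite(f"pics/{n}0.png",d["color"][:,:,::-1]);print(n,d["fx"],d["fy"],d["cx"],d["cy"],np.round(d["R"],3).tolist(),np.round(d["t"],1).tolist())
s=monitor.observe();print({k:np.round(v,3).tolist() for k,v in s.items()})
E
```

```text
scene 411.5376759080656 411.5376759080656 276.0163636606345 210.59461502636142 [[0.168, 0.986, -0.004], [0.815, -0.141, -0.563], [-0.555, 0.092, -0.827]] [-63.0, -412.7, 1367.7]
top 387.523111255946 387.523111255946 281.7207097466578 204.93715034053474 [[-0.002, -1.0, -0.015], [-0.999, 0.003, -0.049], [0.049, 0.015, -0.999]] [-40.7, 530.1, 1086.3]
{'time_s': 0.1, 'joint_pos': [1.16, 0.384, 0.016, 1.371, -0.006, 1.388, -0.046], 'joint_velocities': [-0.002, -0.004, 0.002, -0.003, 0.001, 0.001, 0.001], 'effort': [0.003, -62.913, 0.848, -37.276, 0.017, 0.01, 0.0], 'position': [212.898, -587.116, 230.355], 'eef_rot': [0.985, 0.173, -0.0, -0.001], 'ft_force': [0.012, 0.685, -0.769], 'wrist_torque': [-0.004, -0.04, 0.005], 'finger_force': 0.0, 'opening': 85.698}
```

View pics/scene0.png

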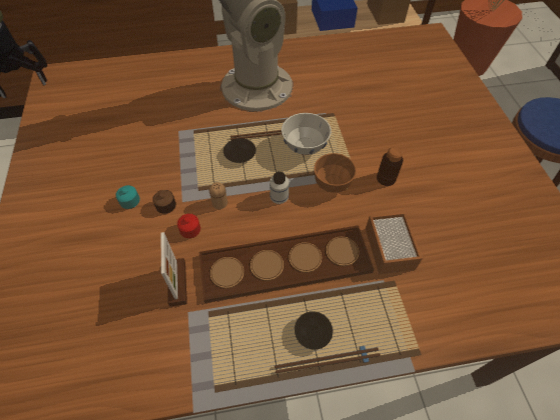

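View pics/top0.png

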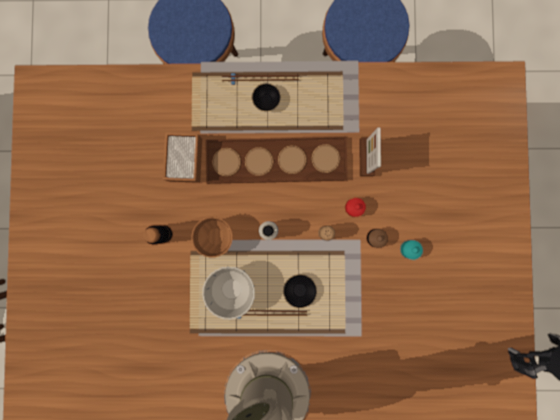

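The top view shows the menu stand at (372,155), on the low-y side, so soy goes to pad_1, vinegar to pad_2, pepper to pad_3 and mustard to pad_4. Soy is at (157,235), the bowl at (213,237), vinegar at (268,231), pepper at (327,233), and the brown mustard pot at (377,238) between the red and turquoise decoys.

```bash
cat > h.py <<'E'
import cv2,numpy as np
from workcell import monitor,get_image,arm
def cam(d): 
    return np.array([[d["fx"],0,d["cx"]],[0,d["fy"],d["cy"]],[0,0,1]]),np.array(d["R"]),np.array(d["t"])
def ray(d,u,v,z):
    K,R,t=cam(d);c=-R.T@t;r=R.T@np.linalg.solve(K,[u,v,1.]);return (c+r*(z-c[2])/r[2])[:2]
def proj(d,X):
    K,R,t=cam(d);p=K@(R@np.array(X,float)+t);return p[:2]/p[2]
E
python3 - <<'E'
from h import *
a=cv2.imread("pics/top0.png")[125:260,140:430];cv2.imwrite("pics/t1.png",cv2.resize(a,None,fx=2.7,fy=2.7,interpolation=cv2.INTER_CUBIC))
a=cv2.imread("pics/scene0.png")[130:310,110:430];cv2.imwrite("pics/s1.png",cv2.resize(a,None,fx=2.5,fy=2.5,interpolation=cv2.INTER_CUBIC))
for n,roi in(("top",(205,140,350,182)),("scene",(200,230,372,295))):
    d=get_image(n);im=d["color"];hsv=cv2.cvtColor(im,cv2.COLOR_RGB2HSV)
    m=cv2.inRange(hsv,(8,50,105),(25,200,255));k=np.zeros_like(m);x0,y0,x1,y1=roi;k[y0:y1,x0:x1]=255
    m=cv2.morphologyEx(m&k,cv2.MORPH_OPEN,np.ones((3,3)))
    _,_,st,ce=cv2.connectedComponentsWithStats(m)
    for s,c in zip(st[1:],ce[1:]):
        if s[4]>200:print(n,s.tolist(),c.round(1),ray(d,*c,14).round(1))
E
```

```text
top [277, 145, 29, 29, 647] [291.3 159.3] [660.1 -69.5]
top [311, 144, 29, 29, 654] [325. 158.] [ 663.3 -165.4]
top [245, 147, 28, 29, 649] [258.3 161. ] [655.5  24.5]
top [215, 148, 25, 28, 579] [226.8 161.5] [654.4 114.5]
scene [200, 230, 117, 21, 1421] [242.6 236.8] [ 576.  -118.7]
scene [327, 238, 27, 27, 568] [340.1 250.6] [655.2 110.6]
scene [290, 244, 32, 27, 683] [305.2 256.7] [656.9  23.4]
scene [251, 250, 33, 28, 709] [266.8 264. ] [660.4 -71.1]
scene [211, 257, 33, 31, 775] [226.9 271.8] [ 664.8 -167. ]
scene [268, 278, 93, 17, 612] [315.6 287.1] [738.2  30.8]
```

View pics/t1.png

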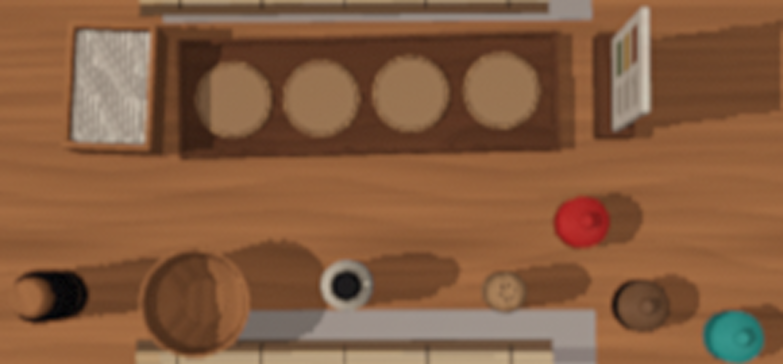

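View pics/s1.png

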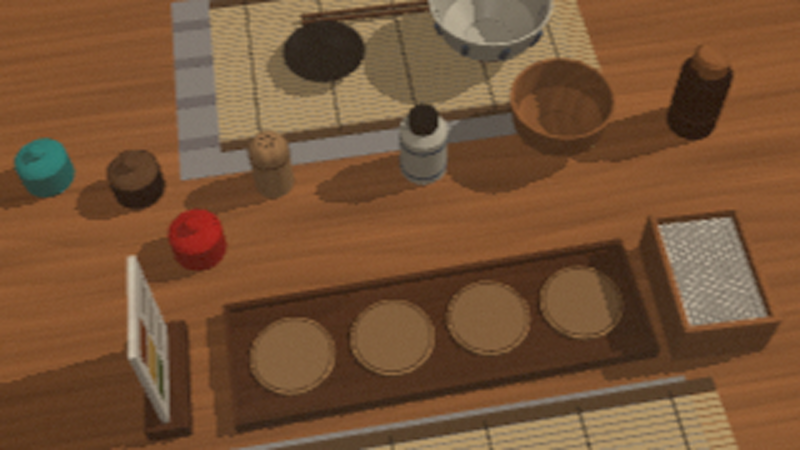

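The crops show the caps: soy at (35,297), vinegar at (346,286), pepper at (505,291), the mustard knob at (650,305), and the bowl rim centred on (195,302) in the top crop. The same tops appear in the scene crop. I'll triangulate them.

Run:
```python
from h import *
T=get_image("top");S=get_image("scene")
t=lambda x,y:(x/2.7+140-.3,y/2.7+125-.3); s=lambda x,y:(x/2.5+110-.3,y/2.5+130-.3)
for n,a,b,z in(("soycap",(33,297),(713,58),110),("vincap",(346,286),(423,113),92),("pep",(506,290),(269,142),71),("mus",(653,305),(134,158),53),("musbody",(640,305),(136,168),36),("bowl",(195,302),(562,98),66),("pad4",(235,99),(581,302),14),("pad1",(501,91),(292,355),14)):
    print(n,ray(T,*t(*a),z).round(1),ray(S,*s(*b),z).round(1))
# feet
for n,b in(("soyfoot",(692,138)),("vinfoot",(424,183)),("pepfoot",(274,195)),("musfoot",(138,208))):
    print(n,ray(S,*s(*b),0).round(1))
for q in((70,300),(88,295)): print("soy right edge",ray(T,*t(*q),0).round(1))
print("cams",[(-np.array(d["R"]).T@np.array(d["t"])).round() for d in(T,S)])
```

```text
soycap [449.  292.7] [452.6 295.6]
vincap [458.7  -6.6] [458.6  -6.6]
pep [ 454.1 -164. ] [ 452.3 -163.9]
mus [ 438.5 -313. ] [ 435.1 -303.1]
musbody [ 437.9 -303.9] [ 435.  -304.9]
bowl [442.6 145.5] [442.8 144.4]
pad4 [654.9 114.7] [655.6 115.5]
pad1 [ 662.1 -166.1] [ 664.4 -168. ]
soyfoot [470.3 292.4]
vinfoot [479.8  -9. ]
pepfoot [ 468.  -168.6]
musfoot [ 460.2 -311.4]
soy right edge [442.8 291.7]
soy right edge [448.1 272.5]
cams [array([ 476.,  -59., 1110.]), array([1106., -122.,  898.])]
```

Emit:
send_rows(plan=[[[1, 1.1, -0.7, 0.2, 0, 0, -1.1], [1, 2.2, -1.4, 0.4, 0, 0, -2.2], [1, 3.3, -2.1, 0.6, 0, 0, -3.3], [1, 4.4, -2.8, 0.8, 0, 0, -4.4], [1, 5.5, -3.5, 1, 0, 0, -5.5], [1, 6.6, -4.2, 1.4, 0, 0, -6.6], [1, 7.7, -4.9, 1.8, 0, 0, -7.7], [1, 8.8, -5.6, 2.2, 0, 0, -8.8], [1, 9.9, -6.3, 2.6, 0, 0, -9.9], [1, 11, -7, 3, 0, 0, -11], [1, 12.24, -7.58, 4, 0, 0, -11.67], [1, 12.24, -7.58, 4, 0, 0, -11.67]]])

```text
time_s: 1.3
position: [439.4, -297.2, 127.9]
eef_rot: [0.702, 0.712, 0.002, -0.002]
ft_force: [0.2, 1.5, 0.1]
opening: 85.1
finger_force: 0.0
```

Emit:
send_rows(plan=[[[1, 0, 0, 0, 0, 0, 0], [1, 0, 0, 0, 0, 0, 0]]])

```text
time_s: 1.47
position: [435.9, -305.4, 131.3]
eef_rot: [0.708, 0.707, -0.0, -0.0]
ft_force: [-0.4, -0.4, 0.4]
opening: 85.4
finger_force: 0.0
```

Run:
```python
from h import *
T=get_image("top");S=get_image("scene");p=monitor.observe()["position"];print(p,monitor.observe()["eef_rot"])
a=T["color"][195:275,310:440,::-1];b=S["color"][150:240,90:240,::-1]
f=lambda a:cv2.resize(a,(560,350),interpolation=cv2.INTER_CUBIC)
cv2.imwrite("pics/m1.png",np.vstack([f(a),f(b)])[:, :])
cv2.imwrite("pics/m1.png",np.hstack([cv2.resize(a,(400,246),interpolation=2),cv2.resize(b,(400,246),interpolation=2)]))
for z in(p[2],):print(proj(T,p),proj(S,p))
```

```text
[ 435.60431588 -306.62563907  131.90813105] [ 7.08386381e-01  7.05824625e-01 -1.97714003e-04  5.42886765e-04]
[386.64262826 239.9268968 ] [154.27929036 173.62744338]
```

View pics/m1.png

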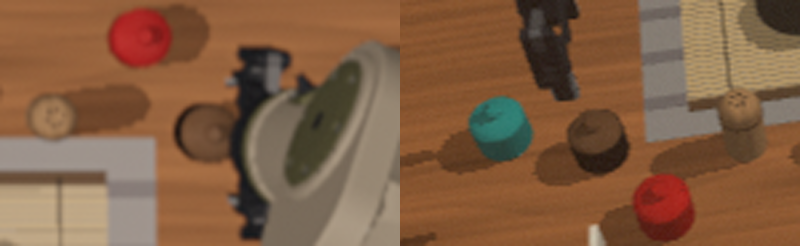

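The picture shows the open fingers straddling the brown pot, clear of both decoys. Descending.

Emit:
send_rows(plan=[[[1, 0.05, 0, 1, 0, 0, 0], [1, 0.05, 0, 2, 0, 0, 0], [1, 0.05, 0, 3, 0, 0, 0], [1, 0.05, 0, 3.8, 0, 0, 0], [1, 0.05, 0, 4.4, 0, 0, 0], [1, 0.05, 0, 4.8, 0, 0, 0], [1, 0.05, 0, 5.0, 0, 0, 0], [1, 0.05, 0, 5.05, 0, 0, 0], [1, 0.05, 0, 5.05, 0, 0, 0], [0.7, 0.05, 0, 5.05, 0, 0, 0], [0.4, 0.05, 0, 5.05, 0, 0, 0], [0, 0.05, 0, 5.05, 0, 0, 0]]])

```text
time_s: 2.57
position: [436.8, -304.3, 6.2]
eef_rot: [0.707, 0.707, 0.0, 0.001]
ft_force: [-12.6, 6.1, 34.0]
opening: 52.4
finger_force: 55.9
```

Emit:
send_rows(plan=[[[0, 0, 0, 0, 0, 0, 0], [0, 0, 0, 0, 0, 0, 0], [0, 0, 0, 0, 0, 0, 0], [0, 0, 0, 0, 0, 0, 0], [0, 0, 0, 0, 0, 0, 0], [0, 0, 0, 0, 0, 0, 0]]])

```text
time_s: 3.07
position: [436.9, -304.3, 6.3]
eef_rot: [0.707, 0.707, 0.0, 0.001]
ft_force: [-0.1, 0.8, 4.6]
opening: 52.2
finger_force: 63.1
```

Emit:
send_rows(plan=[[[0, 0, 0, -0.2, 0, 0, 0], [0, 0, 0, -0.6, 0, 0, 0], [0, 0, 0, -1.3, 0, 0, 0], [0, 0, 0, -2.2, 0, 0, 0], [0, 0, 0, -3.2, 0, 0, 0], [0, 0, 0, -4.2, 0, 0, 0], [0, 0, 0, -5, 0, 0, 0], [0, 0.4, 0.2, -5.6, 0, 0, 0], [0, 1, 0.5, -6, 0, 0, 0], [0, 1.8, 0.9, -6, 0, 0, 0], [0, 2.8, 1.4, -6, 0, 0, 0], [0, 3.8, 1.9, -6, 0, 0, 0]]])

```text
time_s: 4.07
position: [483.9, -208.3, 156.2]
eef_rot: [0.708, 0.706, 0.0, 0.001]
ft_force: [0.9, 0.4, -2.4]
opening: 52.3
finger_force: 63.1
```

Emit:
send_rows(plan=[[[0, 1.2, 0.6, 0, 0, 0, 0], [0, 2.4, 1.2, 0, 0, 0, 0], [0, 3.6, 1.8, 0, 0, 0, 0], [0, 4.8, 2.4, 0, 0, 0, 0], [0, 6, 3.1, 0, 0, 0, 0], [0, 7.2, 3.7, 0, 0, 0, 0], [0, 8.4, 4.4, 0, 0, 0, 0], [0, 9.6, 5, 0, 0, 0, 0], [0, 10.8, 5.7, 0, 0, 0, 0], [0, 11.8, 6.2, 0, 0, 0, 0], [0, 12.6, 6.6, 0, 0, 0, 0], [0, 13, 6.8, 0, 0, 0, 0]]])

```text
time_s: 5.07
position: [654.0, 120.2, 155.5]
eef_rot: [0.706, 0.708, 0.001, -0.001]
ft_force: [-0.2, 0.2, -1.9]
opening: 51.9
finger_force: 63.2
```

Emit:
send_rows(plan=[[[0, 0, 0, 0, 0, 0, 0], [0, 0, 0, 0, 0, 0, 0]]])

```text
time_s: 5.23
position: [653.7, 115.7, 155.2]
eef_rot: [0.707, 0.707, -0.0, -0.0]
ft_force: [-0.9, -1.2, -1.7]
opening: 52.3
finger_force: 63.2
```

Emit:
send_rows(plan=[[[0, 0, 0, 0.7, 0, 0, 0], [0, 0, 0, 1.6, 0, 0, 0], [0, 0, 0, 2.6, 0, 0, 0], [0, 0, 0, 3.5, 0, 0, 0], [0, 0, 0, 4.3, 0, 0, 0], [0, 0, 0, 4.8, 0, 0, 0], [0, 0, 0, 5.1, 0, 0, 0], [0, 0, 0, 5.2, 0, 0, 0], [0, 0, 0, 5.27, 0, 0, 0], [0, 0, 0, 5.32, 0, 0, 0], [0, 0, 0, 5.34, 0, 0, 0], [0, 0, 0, 5.34, 0, 0, 0]]])

```text
time_s: 6.23
position: [654.6, 116.1, 22.5]
eef_rot: [0.707, 0.707, 0.001, 0.0]
ft_force: [0.3, -0.3, -1.5]
opening: 52.1
finger_force: 63.2
```

Emit:
send_rows(plan=[[[0.62, 0, 0, 0, 0, 0, 0], [0.65, 0, 0, 0, 0, 0, 0], [0.75, 0, 0, 0, 0, 0, 0], [1, 0, 0, 0, 0, 0, 0], [1, 0, 0, 0, 0, 0, 0], [1, 0, 0, 0, 0, 0, 0], [1, 0, 0, -0.3, 0, 0, 0], [1, 0, 0, -1, 0, 0, 0], [1, 0, 0, -2, 0, 0, 0], [1, 0, 0, -3, 0, 0, 0], [1, 0, 0, -4, 0, 0, 0], [1, 0, 0, -5, 0, 0, 0]]])

```text
time_s: 7.23
position: [653.9, 116.1, 148.5]
eef_rot: [0.707, 0.707, 0.0, 0.0]
ft_force: [1.3, 0.2, 0.0]
opening: 85.1
finger_force: 0.0
```

Emit:
send_rows(plan=[[[1, -0.6, -0.4, 0, 0, 0, 0], [1, -1.7, -1.2, 0, 0, 0, 0], [1, -2.9, -2.1, 0, 0, 0, 0], [1, -4.1, -2.9, 0, 0, 0, 0], [1, -5.3, -3.8, 0, 0, 0, 0], [1, -6.5, -4.7, 0, 0, 0, 0], [1, -7.7, -5.5, 0, 0, 0, 0], [1, -8.9, -6.4, 0, 0, 0, 0], [1, -10, -7.2, 0, 0, 0, 0], [1, -10.8, -7.8, 0, 0, 0, 0], [1, -11.2, -8.05, 0, 0, 0, 0], [1, -11.2, -8.05, 0, 0, 0, 0]]])

```text
time_s: 8.23
position: [450.8, -167.1, 147.2]
eef_rot: [0.709, 0.705, -0.001, 0.001]
ft_force: [0.3, -0.1, 0.0]
opening: 85.1
finger_force: 0.0
```

Run:
```python
from h import *
T=get_image("top");S=get_image("scene");print(np.round(monitor.observe()["position"],1))
cv2.imwrite("pics/p1.png",np.hstack([cv2.resize(T["color"][130:270,200:390,::-1],(400,295),interpolation=2),cv2.resize(S["color"][160:290,190:380,::-1],(400,295),interpolation=2)]))
```

```text
[ 452.9 -163.6  147.2]
```

View pics/p1.png

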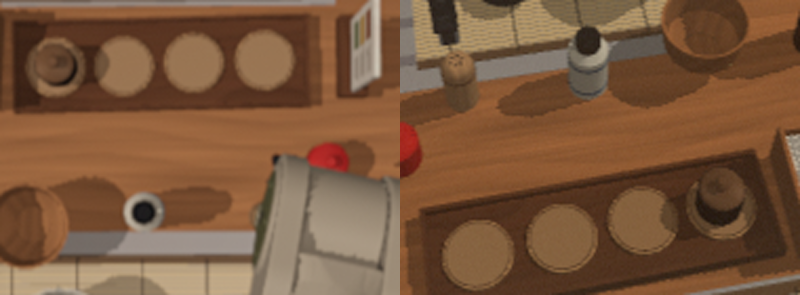

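Mustard stands centred on pad 4, at (55,67) in the top crop. Grasping pepper now.

Emit:
send_rows(plan=[[[1, 0, 0, 0.7, 0, 0, 0], [1, 0, 0, 1.7, 0, 0, 0], [1, 0, 0, 2.8, 0, 0, 0], [1, 0, 0, 3.7, 0, 0, 0], [1, 0, 0, 4.4, 0, 0, 0], [1, 0, 0, 4.8, 0, 0, 0], [1, 0, 0, 4.85, 0, 0, 0], [1, 0, 0, 4.85, 0, 0, 0], [0.7, 0, 0, 4.85, 0, 0, 0], [0.5, 0, 0, 4.85, 0, 0, 0], [0, 0, 0, 4.85, 0, 0, 0], [0, 0, 0, 4.85, 0, 0, 0]]])

```text
time_s: 9.33
position: [453.3, -164.2, 26.5]
eef_rot: [0.707, 0.707, 0.0, 0.001]
ft_force: [-3.2, 1.2, 10.4]
opening: 40.8
finger_force: 59.5
```

Emit:
send_rows(plan=[[[0, 0, 0, 0, 0, 0, 0], [0, 0, 0, 0, 0, 0, 0], [0, 0, 0, 0, 0, 0, 0], [0, 0, 0, 0, 0, 0, 0]]])

```text
time_s: 9.67
position: [453.2, -164.1, 26.5]
eef_rot: [0.707, 0.707, 0.0, 0.001]
ft_force: [-1.7, 0.5, 7.2]
opening: 40.8
finger_force: 60.1
```

Emit:
send_rows(plan=[[[0, 0, 0, -0.2, 0, 0, 0], [0, 0, 0, -0.6, 0, 0, 0], [0, 0, 0, -1.3, 0, 0, 0], [0, 0, 0, -2.2, 0, 0, 0], [0, 0, 0, -3.2, 0, 0, 0], [0, 0, 0, -4.2, 0, 0, 0], [0, 0, 0, -5, 0, 0, 0], [0, 0.2, 0.2, -5.6, 0, 0, 0], [0, 0.5, 0.5, -6, 0, 0, 0], [0, 1, 1.1, -6, 0, 0, 0], [0, 1.7, 1.8, -6, 0, 0, 0], [0, 2.4, 2.6, -6, 0, 0, 0]]])

```text
time_s: 10.67
position: [517.9, -103.9, 176.8]
eef_rot: [0.708, 0.706, 0.0, 0.001]
ft_force: [-0.6, -0.7, -1.5]
opening: 40.6
finger_force: 60.5
```

Emit:
send_rows(plan=[[[0, 0.7, 0.8, 0, 0, 0, 0], [0, 1.4, 1.6, 0, 0, 0, 0], [0, 2.2, 2.4, 0, 0, 0, 0], [0, 3, 3.2, 0, 0, 0, 0], [0, 3.7, 4, 0, 0, 0, 0], [0, 4.3, 4.6, 0, 0, 0, 0], [0, 4.8, 5.2, 0, 0, 0, 0], [0, 5.1, 5.5, 0, 0, 0, 0], [0, 5.12, 5.52, 0, 0, 0, 0], [0, 5.12, 5.52, 0, 0, 0, 0], [0, 5.12, 5.52, 0, 0, 0, 0]]])

```text
time_s: 11.58
position: [655.2, 22.7, 175.6]
eef_rot: [0.708, 0.706, -0.0, 0.0]
ft_force: [-0.3, -0.4, -1.3]
opening: 40.7
finger_force: 60.6
```

Emit:
send_rows(plan=[[[0, 0.04, 0.02, 0.7, 0, 0, 0], [0, 0.04, 0.02, 1.6, 0, 0, 0], [0, 0.04, 0.02, 2.6, 0, 0, 0], [0, 0.04, 0.02, 3.5, 0, 0, 0], [0, 0.04, 0.02, 4.3, 0, 0, 0], [0, 0.04, 0.02, 4.8, 0, 0, 0], [0, 0.04, 0.02, 5.1, 0, 0, 0], [0, 0.04, 0.02, 5.2, 0, 0, 0], [0, 0.04, 0.02, 5.27, 0, 0, 0], [0, 0.04, 0.02, 5.32, 0, 0, 0], [0, 0.04, 0.02, 5.35, 0, 0, 0], [0, 0.04, 0.02, 5.35, 0, 0, 0]]])

```text
time_s: 12.58
position: [656.7, 25.1, 42.4]
eef_rot: [0.707, 0.707, 0.001, 0.0]
ft_force: [0.6, 0.3, -0.6]
opening: 40.8
finger_force: 60.6
```

Emit:
send_rows(plan=[[[0.48, 0, 0, 0, 0, 0, 0], [0.52, 0, 0, 0, 0, 0, 0], [0.65, 0, 0, 0, 0, 0, 0], [1, 0, 0, 0, 0, 0, 0], [1, 0, 0, 0, 0, 0, 0], [1, 0, 0, 0, 0, 0, 0], [1, 0, 0, -0.3, 0, 0, 0], [1, 0, 0, -1, 0, 0, 0], [1, 0, 0, -2, 0, 0, 0], [1, 0, 0, -3, 0, 0, 0], [1, 0, 0, -4, 0, 0, 0], [1, 0, 0, -5, 0, 0, 0]]])

```text
time_s: 13.58
position: [656.1, 25.0, 168.5]
eef_rot: [0.707, 0.707, 0.0, 0.0]
ft_force: [1.5, 0.4, 0.7]
opening: 85.3
finger_force: 0.0
```

Next is vinegar at (458.6, -6.6): a shift of (-197.5, -31.6).

Emit:
send_rows(plan=[[[1, -0.1, -0.6, 0, 0, 0, 0], [1, -0.3, -1.7, 0, 0, 0, 0], [1, -0.5, -3, 0, 0, 0, 0], [1, -0.7, -4.3, 0, 0, 0, 0], [1, -0.9, -5.6, 0, 0, 0, 0], [1, -1.1, -6.8, 0, 0, 0, 0], [1, -1.25, -7.6, 0, 0, 0, 0], [1, -1.26, -7.9, 0, 0, 0, 0], [1, -1.26, -7.9, 0.5, 0, 0, 0], [1, -1.26, -7.9, 1, 0, 0, 0], [1, -1.26, -7.9, 1, 0, 0, 0], [1, -1.26, -7.9, 1, 0, 0, 0]]])

```text
time_s: 14.58
position: [458.8, -6.0, 141.8]
eef_rot: [0.707, 0.707, -0.0, -0.0]
ft_force: [0.5, 0.3, -0.2]
opening: 85.4
finger_force: 0.0
```

Run:
```python
from h import *
T=get_image("top");S=get_image("scene");print(np.round(monitor.observe()["position"],1))
cv2.imwrite("pics/v1.png",np.hstack([cv2.resize(T["color"][130:270,200:390,::-1],(400,295),interpolation=2),cv2.resize(S["color"][140:280,210:400,::-1],(400,295),interpolation=2)]))
```

```text
[459.4  -6.  142.4]
```

View pics/v1.png

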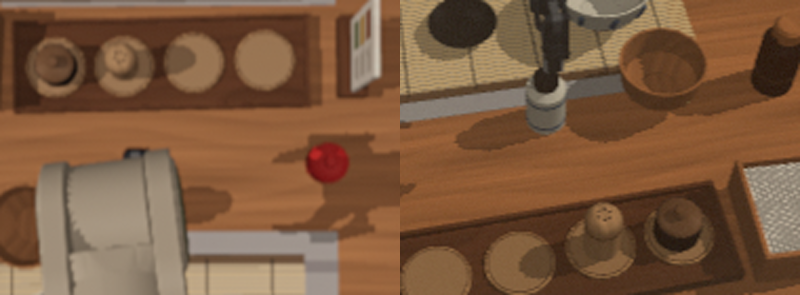

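Pepper and mustard are both well placed, and the fingers are above the vinegar cap, at (545,75) in the scene crop. Descending.

Emit:
send_rows(plan=[[[1, 0, 0, 0.7, 0, 0, 0], [1, 0, 0, 1.7, 0, 0, 0], [1, 0, 0, 2.7, 0, 0, 0], [1, 0, 0, 3.5, 0, 0, 0], [1, 0, 0, 4.1, 0, 0, 0], [1, 0, 0, 4.36, 0, 0, 0], [1, 0, 0, 4.36, 0, 0, 0], [1, 0, 0, 4.36, 0, 0, 0], [0.7, 0, 0, 4.36, 0, 0, 0], [0.5, 0, 0, 4.36, 0, 0, 0], [0, 0, 0, 4.36, 0, 0, 0], [0, 0, 0, 4.36, 0, 0, 0]]])

```text
time_s: 15.68
position: [459.5, -6.4, 33.9]
eef_rot: [0.707, 0.707, 0.0, 0.001]
ft_force: [-1.3, -0.4, 7.4]
opening: 48.3
finger_force: 60.8
```

Emit:
send_rows(plan=[[[0, 0, 0, 0, 0, 0, 0], [0, 0, 0, 0, 0, 0, 0], [0, 0, 0, 0, 0, 0, 0], [0, 0, 0, 0, 0, 0, 0]]])

```text
time_s: 16.02
position: [459.5, -6.4, 33.9]
eef_rot: [0.708, 0.707, 0.001, 0.001]
ft_force: [-1.8, -0.5, 8.8]
opening: 48.7
finger_force: 60.9
```

Emit:
send_rows(plan=[[[0, 0, 0, -0.2, 0, 0, 0], [0, 0, 0, -0.6, 0, 0, 0], [0, 0, 0, -1.3, 0, 0, 0], [0, 0, 0, -2.2, 0, 0, 0], [0, 0, 0, -3.2, 0, 0, 0], [0, 0, 0, -4.2, 0, 0, 0], [0, 0, 0, -5, 0, 0, 0], [0, -0.1, 0.3, -5.6, 0, 0, 0], [0, -0.3, 0.8, -6, 0, 0, 0], [0, -0.5, 1.6, -6, 0, 0, 0], [0, -0.8, 2.4, -6, 0, 0, 0], [0, -1.1, 3.2, -6, 0, 0, 0]]])

```text
time_s: 17.02
position: [539.4, -34.2, 183.8]
eef_rot: [0.707, 0.707, 0.0, 0.001]
ft_force: [0.0, 0.4, -2.1]
opening: 48.5
finger_force: 62.2
```

Emit:
send_rows(plan=[[[0, -0.3, 0.9, 0, 0, 0, 0], [0, -0.6, 1.8, 0, 0, 0, 0], [0, -0.9, 2.7, 0, 0, 0, 0], [0, -1.1, 3.5, 0, 0, 0, 0], [0, -1.3, 4.2, 0, 0, 0, 0], [0, -1.4, 4.6, 0, 0, 0, 0], [0, -1.46, 4.83, 0, 0, 0, 0], [0, -1.46, 4.83, 0, 0, 0, 0], [0, -1.46, 4.83, 0, 0, 0, 0], [0, -1.46, 4.83, 0, 0, 0, 0]]])

```text
time_s: 17.85
position: [658.7, -70.1, 183.0]
eef_rot: [0.707, 0.707, 0.0, -0.0]
ft_force: [-0.7, 0.8, -1.6]
opening: 48.6
finger_force: 62.3
```

Target z = 33.9 + 14 + 1.5 = 49.4, so 133.6 mm down.

Emit:
send_rows(plan=[[[0, 0, 0.04, 0.7, 0, 0, 0], [0, 0, 0.04, 1.6, 0, 0, 0], [0, 0, 0.04, 2.6, 0, 0, 0], [0, 0, 0.04, 3.5, 0, 0, 0], [0, 0, 0.04, 4.3, 0, 0, 0], [0, 0, 0.04, 4.8, 0, 0, 0], [0, 0, 0.04, 5.1, 0, 0, 0], [0, 0, 0.04, 5.2, 0, 0, 0], [0, 0, 0.04, 5.27, 0, 0, 0], [0, 0, 0.04, 5.31, 0, 0, 0], [0, 0, 0.04, 5.34, 0, 0, 0], [0, 0, 0.04, 5.34, 0, 0, 0]]])

```text
time_s: 18.85
position: [660.9, -70.5, 50.0]
eef_rot: [0.707, 0.707, 0.0, 0.001]
ft_force: [1.0, -0.1, -1.0]
opening: 48.6
finger_force: 62.3
```

Emit:
send_rows(plan=[[[0.57, 0, 0, 0, 0, 0, 0], [0.62, 0, 0, 0, 0, 0, 0], [0.75, 0, 0, 0, 0, 0, 0], [1, 0, 0, 0, 0, 0, 0], [1, 0, 0, 0, 0, 0, 0], [1, 0, 0, 0, 0, 0, 0], [1, 0, 0, -0.3, 0, 0, 0], [1, 0, 0, -1, 0, 0, 0], [1, 0, 0, -2, 0, 0, 0], [1, 0, 0, -3, 0, 0, 0], [1, 0, 0, -4, 0, 0, 0], [1, 0, 0, -5, 0, 0, 0]]])

```text
time_s: 19.85
position: [660.2, -70.4, 176.0]
eef_rot: [0.707, 0.707, 0.0, 0.0]
ft_force: [1.1, -0.6, 0.7]
opening: 85.1
finger_force: 0.0
```

Next is soy at (451, 294): Δ(-209, 364.5), which is x 14.58, y -8.37.

Emit:
send_rows(plan=[[[1, 0.7, -0.4, 0, 0, 0, 0], [1, 1.9, -1.1, 0, 0, 0, 0], [1, 3.2, -1.8, 0, 0, 0, 0], [1, 4.5, -2.6, 0, 0, 0, 0], [1, 5.8, -3.3, 0, 0, 0, 0], [1, 7.1, -4.1, 0, 0, 0, 0], [1, 8.4, -4.8, 0, 0, 0, 0], [1, 9.7, -5.6, 0, 0, 0, 0], [1, 11, -6.3, 0, 0, 0, 0], [1, 12.3, -7.1, 0, 0, 0, 0], [1, 13.6, -7.8, 0, 0, 0, 0], [1, 14.58, -8.37, 0, 0, 0, 0]]])

```text
time_s: 20.85
position: [449.3, 297.2, 175.2]
eef_rot: [0.706, 0.708, 0.001, -0.0]
ft_force: [0.1, 0.1, 0.3]
opening: 85.3
finger_force: 0.0
```

Emit:
send_rows(plan=[[[1, 0, 0, 0, 0, 0, 0], [1, 0, 0, 0, 0, 0, 0], [1, 0, 0, 0, 0, 0, 0]]])

```text
time_s: 21.1
position: [451.9, 293.6, 174.5]
eef_rot: [0.707, 0.707, 0.0, 0.0]
ft_force: [0.1, -0.3, -0.3]
opening: 85.4
finger_force: 0.0
```

Run:
```python
from h import *
T=get_image("top");S=get_image("scene");print(np.round(monitor.observe()["position"],1))
cv2.imwrite("pics/y1.png",np.hstack([cv2.resize(T["color"][130:270,130:320,::-1],(400,295),interpolation=2),cv2.resize(S["color"][130:270,245:435,::-1],(400,295),interpolation=2)]))
```

```text
[452.5 292.7 174.2]
```

View pics/y1.png

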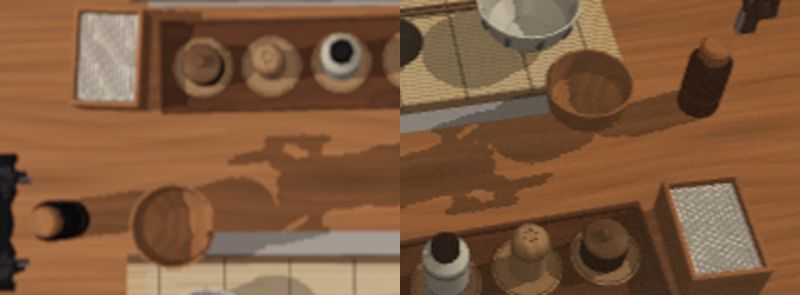

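Vinegar, pepper and mustard stand centred. The gripper appears at the left edge of the top crop, so I'll check that against its projected position.

Run:
```python
from h import *
T=get_image("top");S=get_image("scene");p=monitor.observe()["position"]
for z in(0,56,112,p[2],p[2]+60):
  a=proj(T,[p[0],p[1],z]);b=proj(S,[p[0],p[1],z]);print(z,a.round(1),((a-[130,130])*2.105).round(),b.round(1),((b-[245,130])*2.105+[400,0]).round())
cv2.imwrite("pics/y2.png",np.hstack([cv2.resize(T["color"][190:290,90:220,::-1],(400,308),interpolation=2),cv2.resize(S["color"][90:200,350:470,::-1],(336,308),interpolation=2)]))
```

```text
0 [165.3 232.5] [ 74. 216.] [384.6 179.8] [694. 105.]
56 [158.8 232.9] [ 61. 217.] [389.1 166.7] [703.  77.]
112 [151.6 233.4] [ 45. 218.] [394.  152.4] [714.  47.]
174.09517928193495 [142.6 234.1] [ 27. 219.] [400.  135.1] [726.  11.]
234.09517928193495 [132.7 234.8] [  6. 221.] [406.4 116.5] [740. -28.]
```

View pics/y2.png

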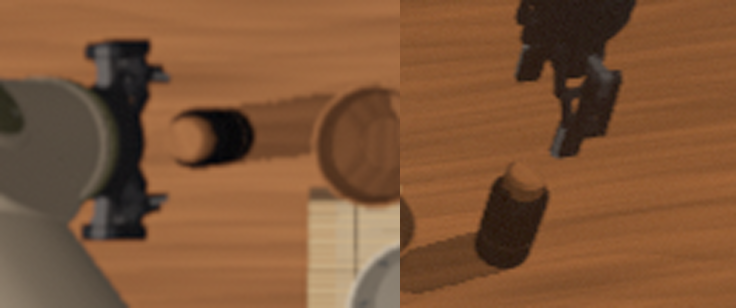

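The projections agree: the fingertips straddle the soy axis, at (160,72) and (157,203). Descending to z = 49.

Emit:
send_rows(plan=[[[1, 0, 0, 0.6, 0, 0, 0], [1, 0, 0, 1.4, 0, 0, 0], [1, 0, 0, 2.4, 0, 0, 0], [1, 0, 0, 3.4, 0, 0, 0], [1, 0, 0, 4.2, 0, 0, 0], [1, 0, 0, 4.7, 0, 0, 0], [1, 0, 0, 4.95, 0, 0, 0], [1, 0, 0, 5, 0, 0, 0], [0.8, 0, 0, 5, 0, 0, 0], [0.6, 0, 0, 5, 0, 0, 0], [0.3, 0, 0, 5, 0, 0, 0], [0, 0, 0, 5, 0, 0, 0]]])

```text
time_s: 22.3
position: [451.8, 295.0, 50.8]
eef_rot: [0.707, 0.707, 0.001, 0.0]
ft_force: [-3.0, -1.8, 7.2]
opening: 52.7
finger_force: 61.7
```

Emit:
send_rows(plan=[[[0, 0, 0, 0, 0, 0, 0], [0, 0, 0, 0, 0, 0, 0], [0, 0, 0, 0, 0, 0, 0], [0, 0, 0, 0, 0, 0, 0], [0, 0, 0, 0, 0, 0, 0]]])

```text
time_s: 22.72
position: [451.8, 294.9, 50.8]
eef_rot: [0.707, 0.707, 0.001, 0.0]
ft_force: [-3.2, -1.2, 6.3]
opening: 52.3
finger_force: 61.7
```

Emit:
send_rows(plan=[[[0, 0, 0, -0.2, 0, 0, 0], [0, 0, 0, -0.6, 0, 0, 0], [0, 0, 0, -1.3, 0, 0, 0], [0, 0, 0, -2.2, 0, 0, 0], [0, 0, 0, -3.2, 0, 0, 0], [0, 0, 0, -4.2, 0, 0, 0], [0, 0, 0, -5, 0, 0, 0], [0, -0.3, 0.1, -5.6, 0, 0, 0], [0, -0.8, 0.4, -6, 0, 0, 0], [0, -1.6, 0.7, -6, 0, 0, 0], [0, -2.6, 1.2, -6, 0, 0, 0], [0, -3.6, 1.7, -6, 0, 0, 0]]])

```text
time_s: 23.72
position: [494.0, 203.8, 200.5]
eef_rot: [0.707, 0.707, 0.001, 0.0]
ft_force: [0.5, -0.2, -1.6]
opening: 52.7
finger_force: 63.1
```

Emit:
send_rows(plan=[[[0, -1.1, 0.5, 0, 0, 0, 0], [0, -2.3, 1, 0, 0, 0, 0], [0, -3.5, 1.6, 0, 0, 0, 0], [0, -4.7, 2.1, 0, 0, 0, 0], [0, -6, 2.7, 0, 0, 0, 0], [0, -7.3, 3.3, 0, 0, 0, 0], [0, -8.6, 3.9, 0, 0, 0, 0], [0, -9.9, 4.5, 0, 0, 0, 0], [0, -11.2, 5.1, 0, 0, 0, 0], [0, -12.4, 5.7, 0, 0, 0, 0], [0, -13.4, 6.2, 0, 0, 0, 0], [0, -14.2, 6.6, 0, 0, 0, 0]]])

```text
time_s: 24.72
position: [658.8, -154.5, 199.7]
eef_rot: [0.708, 0.706, -0.0, 0.0]
ft_force: [0.4, -0.3, -2.7]
opening: 52.3
finger_force: 63.1
```

Emit:
send_rows(plan=[[[0, -0.4, 0.1, 0, 0, 0, 0], [0, -0.6, 0.15, 0, 0, 0, 0], [0, -0.65, 0.19, 0, 0, 0, 0], [0, -0.65, 0.19, 0, 0, 0, 0], [0, -0.65, 0.19, 0, 0, 0, 0]]])

```text
time_s: 25.13
position: [663.2, -165.1, 199.6]
eef_rot: [0.707, 0.708, 0.0, -0.0]
ft_force: [-0.4, -0.2, -2.8]
opening: 52.7
finger_force: 63.2
```

Emit:
send_rows(plan=[[[0, -0.04, 0, 0.7, 0, 0, 0], [0, -0.04, 0, 1.6, 0, 0, 0], [0, -0.04, 0, 2.6, 0, 0, 0], [0, -0.04, 0, 3.5, 0, 0, 0], [0, -0.04, 0, 4.3, 0, 0, 0], [0, -0.04, 0, 4.8, 0, 0, 0], [0, -0.04, 0, 5.1, 0, 0, 0], [0, -0.04, 0, 5.2, 0, 0, 0], [0, -0.04, 0, 5.27, 0, 0, 0], [0, -0.04, 0, 5.3, 0, 0, 0], [0, -0.04, 0, 5.33, 0, 0, 0], [0, -0.04, 0, 5.33, 0, 0, 0]]])

```text
time_s: 26.13
position: [663.8, -168.4, 66.8]
eef_rot: [0.707, 0.707, 0.0, 0.001]
ft_force: [0.8, -0.2, -3.1]
opening: 52.9
finger_force: 63.2
```

Emit:
send_rows(plan=[[[0.62, 0, 0, 0, 0, 0, 0], [0.65, 0, 0, 0, 0, 0, 0], [0.75, 0, 0, 0, 0, 0, 0], [1, 0, 0, 0, 0, 0, 0], [1, 0, 0, 0, 0, 0, 0], [1, 0, 0, 0, 0, 0, 0], [1, 0, 0, -0.3, 0, 0, 0], [1, 0, 0, -1, 0, 0, 0], [1, 0, 0, -2, 0, 0, 0], [1, 0, 0, -3, 0, 0, 0], [1, 0, 0, -4, 0, 0, 0], [1, 0, 0, -5, 0, 0, 0]]])

```text
time_s: 27.13
position: [663.2, -168.2, 192.8]
eef_rot: [0.707, 0.707, 0.0, 0.0]
ft_force: [0.3, 0.8, -0.3]
opening: 85.7
finger_force: 0.0
```

Emit:
send_rows(plan=[[[1, 0, -1, 0, 0, 0, 0], [1, 0, -2.2, 0, 0, 0, 0], [1, 0, -3.5, 0, 0, 0, 0], [1, 0, -4.8, 0, 0, 0, 0], [1, 0, -6, 0, 0, 0, 0], [1, 0, -7, 0, 0, 0, 0], [1, 0, -7, 0, 0, 0, 0], [1, 0, -7, 0, 0, 0, 0]]])

```text
time_s: 27.8
position: [487.6, -168.7, 192.0]
eef_rot: [0.708, 0.706, -0.0, 0.001]
ft_force: [1.5, -0.4, 0.1]
opening: 85.0
finger_force: 0.0
```

Run:
```python
from h import *
T=get_image("top");S=get_image("scene");print(np.round(monitor.observe()["position"],1))
cv2.imwrite("pics/f1.png",np.vstack([cv2.resize(T["color"][130:195,190:390,::-1],(800,260),interpolation=2),cv2.resize(S["color"][215:300,190:390,::-1],(800,340),interpolation=2)]))
P=[(664,-166.5),(660.2,-70.3),(656.2,24),(654.3,116.2)];H=[112,92,72,53]
for p,h in zip(P,H):
  for z in(14,14+h):
    a=proj(T,[*p,z]);b=proj(S,[*p,z]);print(z,((a-[190,130]+.5)*4).round(),((b-[190,215]+.5)*4+[0,260]).round())
```

```text
[ 489.1 -168.1  191.6]
14 [544. 113.] [150. 488.]
126 [561.  83.] [129. 396.]
14 [408. 119.] [310. 457.]
106 [410.  95.] [307. 381.]
14 [276. 125.] [464. 428.]
86 [268. 107.] [471. 368.]
14 [147. 128.] [611. 402.]
67 [135. 116.] [623. 358.]
```

View pics/f1.png

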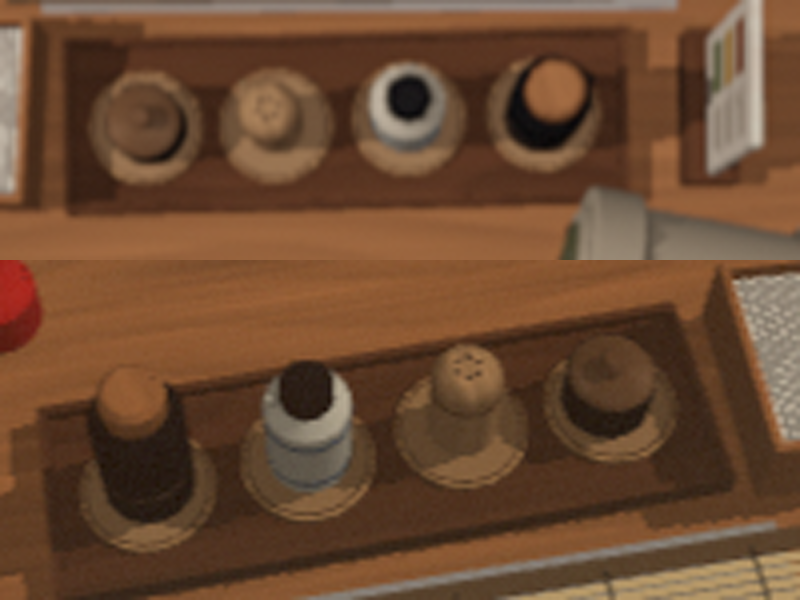

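The final view shows all four pads centred within about a pixel of my estimates. Every container is upright and within about 5 mm of its coaster centre, and the arm is clear. Handing in.

```bash
python3 -c "
from workcell import arm
print(arm.hand_in())"
```

```text
the job is handed in; nothing more can be done
None
```

I placed soy, vinegar, pepper and mustard upright on pads 1 to 4 (tallest by the menu stand), each about 5 mm or less from centre by camera, left the soup bowl where it was, and handed the job in at about 28 s; no verdict came back.

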